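Sweep a plug gauge in a jar mouth, then draw it partway out and hold

ROBOT

A 6-joint arm with a two-finger parallel gripper is mounted at the origin on the work surface. World frame = base frame: x ahead of the robot, y to its left, z up, the work surface at z = 0. Lengths are in m, angles in degrees, forces in N, time in s.
With the tool pointing down it reaches from about 0.375 to 0.9 m from the base axis. Payload 3.1 kg.
Tool frame: the origin (TCP) lies midway between the tips of the shut fingers; the grasp point (between the pads) lies 19 mm behind it; z points along the fingers, y is the line along which they close (so a half turn about z gives the same grasp; the last joint's range is limited). The gripper opens to 87 mm and grips with 3 to 60 N. Pads are 19 mm wide; open, the fingers measure 117 mm over their backs; the gripper's body (75 mm by 190 mm) begins 51 mm behind the grasp point.
Start: joints at [-74.628, 30.224, 82.088, -0, 67.689, -10.227], TCP at [0.27, -0.564, 0.223] pointing down, gripper open.
Joint ranges: [-176.69, 176.69], [-43.24, 126.21], [12.49, 139.97], [-82, 262], [0, 151.66], [-163.58, 163.58]. Speed limits (degrees/s): [159.86, 159.86, 180, 180, 180, 180].

INTERFACE

Orientations are given as a 3x3 rotation matrix whose columns are the frame's x, y, z axes.
In Python, from rig import read_state, optics, bot gives the robot as it stands. The module is installed in compiled form; this text tells all that it offers.
- The arm moves only by the tool send_rows, never from a script. Its argument "commands" is a list of rows, each a list of 7 numbers: the turn, a rotation vector about the tool's x, y, z in units of 5 degrees (1.0 is 5 degrees), then the shift along the tool's x, y, z in units of 30 mm (1.0 is 30 mm), then the opening, from 0 (shut) to 1 (fully open). In form: [[rx, ry, rz, tx, ty, tz, gripper], ...]. A call has 1 to 20 rows; each row is the pose to reach, as a shift and turn from the pose commanded when the call began, along the tool's axes at that moment; what a row does not reach only later rows make up. A row lasts 1/12 s, in which the tool goes at most 41.7 mm and 7.16 degrees, less where a joint would pass 70% of its speed; a pose out of reach is approached as far as the arm can. A call with a gripper value outside its range is refused whole. The fingers move at their own pace and stop on an object; the grip force is fixed at half the most. Time passes only in rows, so rows that repeat a pose let the fingers close. It gives the time, the measured TCP pose, the force, the opening and the grip force at its end, in the units of the state.
- read_state(): the state, without advancing time (a new reading comes with each control period).
- optics.capture(name): name is "side" or "top" or "wrist"; returns a dict with "image" (400x640x3 uint8, blue, green, red), "intrinsics" (3x3 intrinsics, pixels), "extrinsics" (4x4, takes a point from world to camera coordinates); the wrist camera has in their place "T_tool_cam" (4x4, takes a point from camera to tool coordinates, whose origin is the TCP and whose axes are the flange's). Camera axes: x right, y down, z forward; pixel columns grow to the right and rows downward; lengths in m; the calibration is good to about 2 mm. A picture is of the moment at which its call begins: read the wrist's pose just before it. There is no depth.
- bot.hand_in(): hands the job in; it is judged then, once.
The state is a dict: "time_s": time; "joint_positions": joint angles; "qvel": joint speeds; "tau": joint torques, N m; "position": TCP position; "tcp_rot": TCP orientation; "force": force on the tool from outside, world axes, zero at the start; "moment": the same for the moment, N m; "opening": opening from 0.0 (shut) to 1.0 (fully open); "grasp_force": force on a finger pad.
Only numpy, scipy, OpenCV 4.12 (cv2) and the standard library are available. Lean on these libraries where they do the work, as an engineer would, in place of code of your own. Each camera call takes 0.05 s, during which the arm holds its last target. There are 200 camera calls.

TASK

A plug gauge stands fully down in the mouth of the clamped black jar: grip it by its flat handle and, keeping it down, turn it so that its red pointer comes to rest over the blue stud and then over the yellow stud. Then draw the gauge straight up without wedging it in the mouth, until the whole green band is out but no red shows, and finish still holding it there, steady, with the rest of it in the mouth. Never pull it right out, and leave the two other jars and the loose cap alone.

Things in the scene. Friction and masses are not known exactly. Their poses are not given: they have to be found in the camera images.
- nest: Fixed gauging nest: wooden board 150 x 170 x 14 mm (x, y, z) carrying a clamped squat black jar 84 mm wide; round its neck an aluminium clamp plate 110 x 150 mm, top face 102 mm above the table, held by two posts at y = +-66 mm (nuts stand to 108 mm). Origin: centre of the board's underside on the table; z up. It stands level, turned about z.
- mouth (a point): Centre of the clamped jar's mouth, level with its lip, 118 mm above the table. The lip ring is 38 mm outside, its round bore 23.6 mm wide and 62 mm deep, vertical; axes as the nest's.
- gauge: Loose plug gauge, about 0.3 kg, 112 mm tall, upright. Origin: centre of the rod's foot; z up along the rod, x towards the pointer. From the foot up: round rod 22 mm in diameter (0-56 mm), shoulder disc 34 mm wide (56-62 mm), neck 14 mm wide, flat handle block (72-112 mm). It turns and slides freely in the bore and drops back if let go; it leaves the bore when raised 56 mm.
- gauge_shoulder (a point): Centre of the underside of the gauge's shoulder disc, 56 mm above the foot; it rests on the lip (level with the mouth) when fully down, as at the start. Below it the rod shows: green band for 22 mm, bare steel for 12 mm, red band for the last 22 mm. So green is wholly out at a rise of 22 mm and red begins to show at 34 mm.
- gauge_handle (a point): Centre of the gauge's flat aluminium handle block, 92 mm above the foot; the block is 34 mm long in gauge x, 14 mm thick in gauge y, 40 mm tall. Gripped here from above across its thickness, fingertips 19 mm lower clear the shoulder disc by 11 mm.
- gauge_pointer (a point): Tip end of the red pointer (8 mm wide, 5 mm thick), 38 mm from the gauge's axis along its x, 59.5 mm above the foot. At the start it points between the two studs, and it passes about 9 mm above their tops.
- stud_blue: Blue round stud 15 mm wide, 8 mm tall, fixed on the clamp plate 38 mm from the mouth's axis, 0.85 rad to one side of the nest's x axis (either side). Origin: centre of its underside.
- stud_yellow: Yellow round stud, same size, 0.85 rad to the other side of the nest's x axis.
- jar_left: Bystander: loose closed black jar, 84 mm wide, 118 mm tall with its cream cap. Origin: centre of its underside.
- jar_right: Bystander: loose closed black jar like the other one.
- cap: Bystander: loose cream cap 33 mm wide, 18 mm tall. Origin: centre of its underside.
Not all that is in view belongs to the job. Of the things like the gauge, leave any that is orange or purple; of the rest the larger one is meant.

How it is judged:
By the outcome, as a careful person would: the job done as asked, in the order asked, and still so for the second after the job is handed in, while the arm keeps its last pose, push and grip.
It also fails if it takes over 42 s, if anything falls off the work surface, if the arm or the gripper's body presses on something with over 40 N, if the wrist force passes 120 N, or if a joint passes its speed limit or range.

## Working session

There is one attempt and no reset: what is moved stays moved. The work goes in short steps, Python scripts to look and compute and a tool call to move; the robot and the scene stay as the last step left them, time stands still between calls to the robot, and variables do not carry over. Pictures are saved under pics/ and viewed, at most 10 in all, crops included, and the job is handed in when it is done.

Besides the shell and the picture viewer there is one more tool, called after "Call:" as name(argument=value, ...) on one line, values as JSON. send_rows: Moves the arm, as the interface text tells. Its arguments: {"type":"object","properties":{"commands":{"type":"array","items":{"type":"array","items":{"type":"number"}}}},"required":["commands"]}

```bash
mkdir -p pics
python3 - <<'E'
from rig import read_state, optics
import cv2,numpy as np,pickle
s=read_state();print(s)
d={}
for n in("side","top","wrist"):
    c=optics.capture(n);d[n]=c;cv2.imwrite(f"pics/{n}0.png",c["image"]);print({k:np.round(v,4).tolist() for k,v in c.items() if k!="image"})
pickle.dump(d,open("d0.pkl","wb"))
E
```

```text
{'time_s': 0.0, 'joint_positions': array([-7.46268426e+01,  3.02792134e+01,  8.21560472e+01,  4.69953363e-04,
        6.76874236e+01, -1.02285604e+01]), 'qvel': array([-0.07825995, -0.05034422, -0.0778564 , -0.06680262,  0.05725433,
       -0.0414015 ]), 'tau': array([ 2.47139214e-03, -4.40028334e+01, -1.76593333e+01,  6.35309145e-02,
        5.82491315e-02, -1.61283820e-04]), 'position': array([ 0.26989267, -0.56292351,  0.22157085]), 'tcp_rot': array([[ 9.01821030e-01,  4.32109380e-01, -5.60335873e-04],
       [ 4.32109570e-01, -9.01818745e-01,  2.06663850e-03],
       [ 3.87692489e-04, -2.10586455e-03, -9.99997708e-01]]), 'force': array([ 0.28012345, -0.21364254, -0.68824223]), 'moment': array([ 0.00934545, -0.00538459, -0.03616686]), 'grasp_force': 0.0, 'opening': 0.9994819810826453}
{'intrinsics': [[443.3035, 0.0, 317.5789], [0.0, 443.3035, 196.5173], [0.0, 0.0, 1.0]], 'extrinsics': [[-0.848, -0.5298, 0.0158, 0.4304], [-0.3572, 0.5492, -0.7555, 0.268], [0.3916, -0.6463, -0.6549, 0.8085], [0.0, 0.0, 0.0, 1.0]]}
{'intrinsics': [[405.183, 0.0, 319.0339], [0.0, 405.183, 206.2823], [0.0, 0.0, 1.0]], 'extrinsics': [[0.0295, -0.9992, -0.0252, 0.0097], [-0.9964, -0.0273, -0.0808, 0.5291], [0.0801, 0.0275, -0.9964, 1.0495], [0.0, 0.0, 0.0, 1.0]]}
{'intrinsics': [[290.8887, 0.0, 322.0145], [0.0, 290.8887, 203.1314], [0.0, 0.0, 1.0]], 'T_tool_cam': [[-0.0012, -0.9701, -0.2429, 0.0645], [1.0, -0.0011, -0.0003, 0.0002], [0.0, -0.2429, 0.9701, -0.1632], [0.0, 0.0, 0.0, 1.0]]}
```

View pics/side0.png

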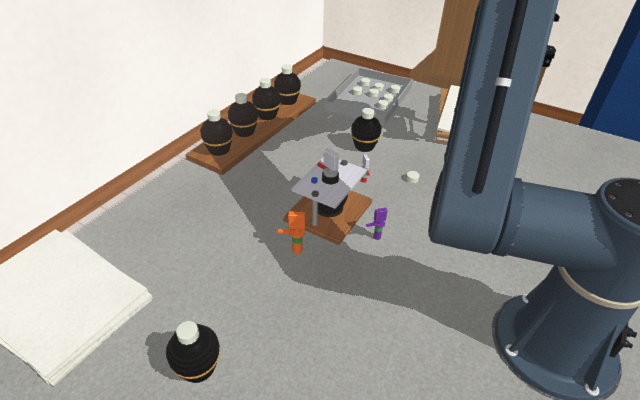

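View pics/top0.png

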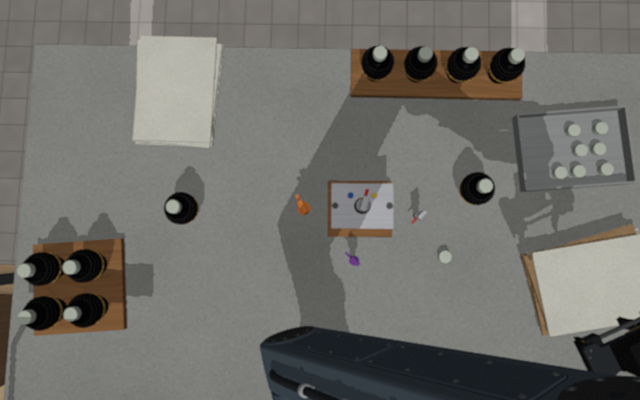

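The gauge candidates, with their pixels:
- Orange: side (297,230), top (302,204).
- Purple: side (379,222), top (353,259).
- Grey with a red pointer, in the nest: side (330,165), top (363,204).
- Smaller grey, loose on the table: side (366,165), top (418,215).

The larger non-coloured one, standing in the black jar's mouth, fits the description. I'll confirm it in an enlarged crop.

Run:
```python
import cv2,numpy as np,pickle
d=pickle.load(open("d0.pkl","rb"))
a=d["side"]["image"][135:225,270:390];b=d["top"]["image"][170:246,320:440]
a=cv2.resize(a,None,fx=6,fy=6,interpolation=2)[:,:];b=cv2.resize(b,None,fx=6,fy=6,interpolation=2)
cv2.imwrite("pics/c1.png",a);cv2.imwrite("pics/c2.png",b)
```

```text
(no output)
```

View pics/c1.png

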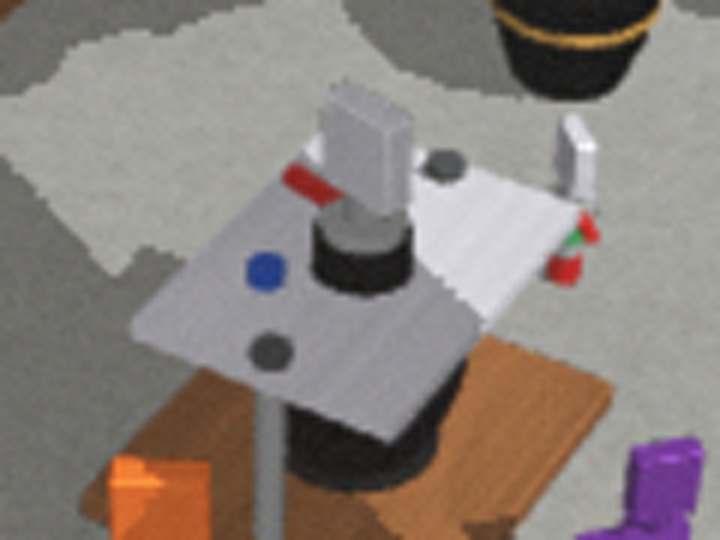

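View pics/c2.png

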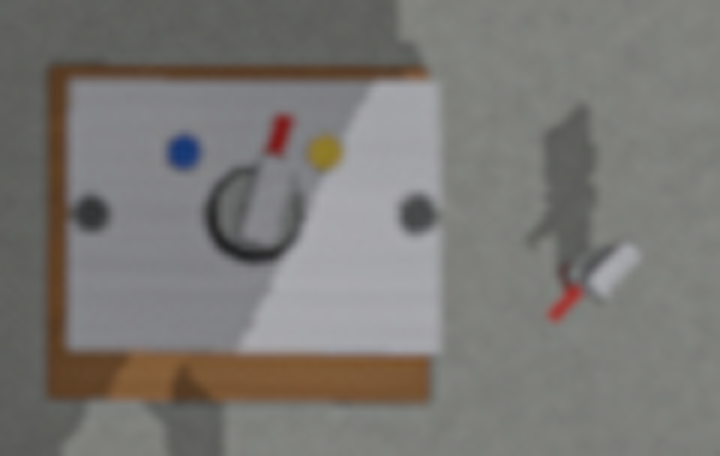

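The crops confirm it. The gauge in the nest is grey with a red pointer between the blue and yellow studs, and is larger than the loose one at top (418,215).

Pixels read off, crop 1 (side): nuts (272,352) and (445,165), blue (265,271), pointer end (290,177), handle top centre about (368,105), lip ring centre about (362,235). Crop 2 (top): nuts (91,214) and (417,214), blue (184,152), yellow (324,152), pointer end (284,117), ring centre (254,214). Now I'll triangulate.

```bash
cat > h.py <<'E'
import cv2,numpy as np,pickle
def P(K,E): return K@E[:3]
def tri(Ps,uvs):
    A=[]
    for p,(u,v) in zip(Ps,uvs): A+=[u*p[2]-p[0],v*p[2]-p[1]]
    X=np.linalg.svd(np.array(A))[2][-1];X=X[:3]/X[3]
    e=[np.linalg.norm((p@np.r_[X,1])[:2]/(p@np.r_[X,1])[2]-uv) for p,uv in zip(Ps,uvs)]
    return X,e
def onz(p,uv,z):
    u,v=uv;A=np.array([u*p[2]-p[0],v*p[2]-p[1]])
    return np.linalg.solve(A[:,:2],-(A[:,2]*z+A[:,3]))
def cr(xy,x0,y0,f=6): return ((xy[0]+.5)/f-.5+x0,(xy[1]+.5)/f-.5+y0)
E
python3 - <<'E'
from h import *
np.set_printoptions(precision=4,suppress=True)
d=pickle.load(open("d0.pkl","rb"))
S,T=[P(d[k]["intrinsics"],d[k]["extrinsics"]) for k in("side","top")]
for n,a,b in [("nutL",(272,352),(91,214)),("nutR",(445,165),(417,214)),("blue",(265,271),(184,152)),("tip",(290,177),(284,117)),("ring",(362,235),(254,214)),("htop",(368,105),(277,192))]:
    print(n,*tri([S,T],[cr(a,270,135),cr(b,320,170)]))
for n,b,z in [("nutL",(91,214),.108),("nutR",(417,214),.108),("blue",(184,152),.11),("yel",(324,152),.11),("tip",(284,117),.124),("ring",(254,214),.118)]:
    print(n,onz(T,cr(b,320,170),z))
for n,b,z in [("nutL",(272,352),.108),("nutR",(445,165),.108),("blue",(265,271),.11),("tip",(290,177),.124)]:
    print("s",n,onz(S,cr(b,270,135),z))
E
```

```text
nutL [ 0.5258 -0.0156  0.104 ] [np.float64(0.10748599846450718), np.float64(0.11389432287750971)]
nutR [ 0.5291 -0.1476  0.1044] [np.float64(3.122669994484369e-05), np.float64(3.616864708672815e-05)]
blue [ 0.5521 -0.0527  0.1049] [np.float64(0.1480603517794116), np.float64(0.16240558297868998)]
tip [ 0.5658 -0.0917  0.1185] [np.float64(0.13859262110706222), np.float64(0.15748054493526922)]
ring [ 0.527  -0.0807  0.1142] [np.float64(0.22027027367406088), np.float64(0.24499489555489587)]
htop [ 0.5302 -0.0853  0.1694] [np.float64(0.07899310221489422), np.float64(0.09006235590246646)]
nutL [ 0.5252 -0.0157]
nutR [ 0.5288 -0.147 ]
blue [ 0.5512 -0.0526]
yel [ 0.5527 -0.109 ]
tip [ 0.5648 -0.0914]
ring [ 0.5262 -0.0807]
s nutL [ 0.5236 -0.0116]
s nutR [ 0.5269 -0.1433]
s blue [ 0.5491 -0.0471]
s tip [ 0.5622 -0.0852]
```

Heights come out within about 4 mm of the stated ones, and the nuts are 131.5 mm apart against 132 stated. The mouth is at about (0.527,-0.081) and the pointer at about -14°, with blue at 49° and yellow at -47°. I'll move above it and look with the wrist camera.

Call:
send_rows(commands=[[0,0,8,14.67,-10.79,0,1],[0,0,8,14.67,-10.79,0,1],[0,0,8,14.67,-10.79,0,1],[0,0,8,14.67,-10.79,0,1],[0,0,8,14.67,-10.79,0,1],[0,0,8,14.67,-10.79,0,1],[0,0,8,14.67,-10.79,0,1],[0,0,8,14.67,-10.79,0,1],[0,0,8,14.67,-10.79,0,1],[0,0,8,14.67,-10.79,0,1],[0,0,8,14.67,-10.79,0,1],[0,0,8,14.67,-10.79,0,1],[0,0,8,14.67,-10.79,0,1],[0,0,8,14.67,-10.79,0,1],[0,0,8,14.67,-10.79,0,1],[0,0,8,14.67,-10.79,0,1],[0,0,8,14.67,-10.79,0,1],[0,0,8,14.67,-10.79,0,1],[0,0,8,14.67,-10.79,0,1],[0,0,8,14.67,-10.79,0,1]])

```text
time_s: 1.82
position: [0.5267, -0.0828, 0.2226]
tcp_rot: [[0.968, -0.251, -0.0], [-0.251, -0.968, -0.0], [-0.0, 0.0, -1.0]]
force: [-0.3, 0.2, 0.1]
opening: 0.999
grasp_force: 0.0
```

Run:
```python
from rig import read_state, optics
import cv2,numpy as np,pickle
s=read_state();print(s["time_s"],s["position"],s["tcp_rot"].round(4).tolist(),s["joint_positions"].round(1),s["qvel"].round(2))
c=optics.capture("wrist");pickle.dump((s,c),open("w1.pkl","wb"))
cv2.imwrite("pics/w1.png",cv2.resize(c["image"][60:340,130:530],None,fx=2,fy=2,interpolation=2))
```

```text
1.8167 [ 0.52672267 -0.08282327  0.22257817] [[0.968, -0.2509, -0.0001], [-0.2509, -0.968, -0.0001], [-0.0001, 0.0001, -1.0]] [-20.9  23.2  95.2  -0.   61.6  83.6] [ 0.38 -0.02 -0.2   0.04 -0.17  0.04]
```

View pics/w1.png

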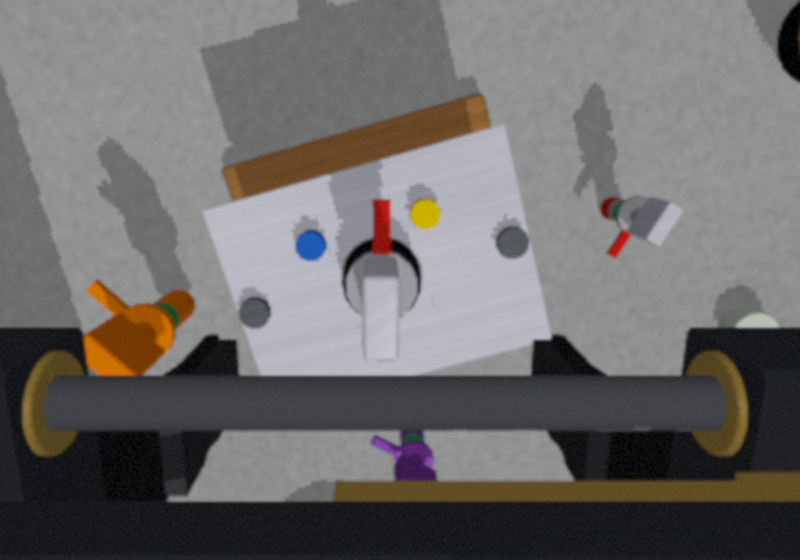

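The wrist view shows the handle's long axis almost along the image column: handle top corners (363,277), (398,277), (363,360), (399,360). Pointer end (381,200), blue (310,245), yellow (425,213), nuts (254,312) and (512,242), lip ring (382,281). I'll combine these with the other views.

```bash
cat >> h.py <<'E'
def Pw(s,c):
    M=np.eye(4);M[:3,:3]=s["tcp_rot"];M[:3,3]=s["position"]
    return P(c["intrinsics"],np.linalg.inv(M@c["T_tool_cam"]))
E
python3 - <<'E'
from h import *
np.set_printoptions(precision=4,suppress=True)
d=pickle.load(open("d0.pkl","rb"));s,c=pickle.load(open("w1.pkl","rb"))
S,T=[P(d[k]["intrinsics"],d[k]["extrinsics"]) for k in("side","top")];W=Pw(s,c)
w=lambda p:cr(p,130,60,2)
q={}
for n,b,z in [("nutL",(254,312),.108),("nutR",(512,242),.108),("blue",(310,245),.11),("yel",(425,213),.11),("tip",(381,200),.118),("ring",(382,281),.118),("h1",(363,277),.174),("h2",(398,277),.174),("h3",(363,360),.174),("h4",(399,360),.174)]:
    q[n]=onz(W,w(b),z);print(n,q[n])
h=sum(q["h%d"%i] for i in(1,2,3,4))/4;m=(q["nutL"]+q["nutR"])/2
print("handle",h,"nutmid",m)
ang=lambda v:np.degrees(np.arctan2(v[1],v[0]))
print("ang: tip",ang(q["tip"]-m),"hand",ang((q["h1"]+q["h2"]-q["h3"]-q["h4"])),"blue",ang(q["blue"]-m),"yel",ang(q["yel"]-m),"nestx",ang(q["nutL"]-q["nutR"])-90)
for n,a,b,e in [("nutL",(272,352),(91,214),(254,312)),("blue",(265,271),(184,152),(310,245)),("tip",(290,177),(284,117),(381,200)),("htop",(368,105),(277,192),(381,318))]:
    print(n,*tri([S,T,W],[cr(a,270,135),cr(b,320,170),w(e)]))
R=s["tcp_rot"];print("tool shift units to handle",R.T@np.r_[h-s["position"][:2],.135-s["position"][2]]/.03, "to nutmid",R.T@np.r_[m-s["position"][:2],0]/.03)
E
```

```text
nutL [ 0.5258 -0.0165]
nutR [ 0.528  -0.1479]
blue [ 0.5515 -0.0534]
yel [ 0.5525 -0.1104]
tip [ 0.5644 -0.0921]
ring [ 0.5274 -0.0829]
h1 [ 0.5436 -0.08  ]
h2 [ 0.5403 -0.0927]
h3 [ 0.5118 -0.0714]
h4 [ 0.5083 -0.0849]
handle [ 0.526  -0.0823] nutmid [ 0.5269 -0.0822]
ang: tip -14.73533743320401 hand -14.357170314670697 blue 49.56508905156596 yel -47.834303604069376 nestx 0.9693566983622475
nutL [ 0.5256 -0.0155  0.1043] [np.float64(0.1675036958333262), np.float64(0.11568733057667828), np.float64(0.5777815391646807)]
blue [ 0.5518 -0.0525  0.1053] [np.float64(0.2473410173709227), np.float64(0.13849555621041132), np.float64(0.9846688499933909)]
tip [ 0.5655 -0.0917  0.1187] [np.float64(0.25478138801820177), np.float64(0.07566869912569865), np.float64(1.2053974335407582)]
htop [ 0.5288 -0.0837  0.1718] [np.float64(0.3601348999671637), np.float64(0.8270681745711514), np.float64(4.1147473714699565)]
tool shift units to handle [-0.0277 -0.0124  2.9193] to nutmid [ 0.0012 -0.0219 -0.    ]
```

All views agree: the axis is at (0.527,-0.082), within 1 mm of the tool, and the handle yaw of -14.4° matches the tool. I'll descend and grip.

Call:
send_rows(commands=[[0,0,0,0,-0.02,1,1],[0,0,0,0,-0.02,2,1],[0,0,0,0,-0.02,2.5,1],[0,0,0,0,-0.02,2.88,1],[0,0,0,0,-0.02,2.88,1],[0,0,0,0,-0.02,2.88,1],[0,0,0,0,-0.02,2.88,0],[0,0,0,0,-0.02,2.88,0],[0,0,0,0,-0.02,2.88,0],[0,0,0,0,-0.02,2.88,0],[0,0,0,0,-0.02,2.88,0],[0,0,0,0,-0.02,2.88,0],[0,0,0,0,-0.02,2.88,0],[0,0,0,0,-0.02,2.88,0],[0,0,0,0,-0.02,2.88,0],[0,0,0,0,-0.02,2.88,0]])

```text
time_s: 3.2
position: [0.5273, -0.0809, 0.1361]
tcp_rot: [[0.969, -0.249, -0.0], [-0.249, -0.969, 0.0], [-0.0, -0.0, -1.0]]
force: [1.4, 0.4, 0.4]
opening: 0.323
grasp_force: 0.0
```

Call:
send_rows(commands=[[0,0,0,0,0,0,0],[0,0,0,0,0,0,0],[0,0,0,0,0,0,0],[0,0,0,0,0,0,0],[0,0,0,0,0,0,0],[0,0,0,0,0,0,0],[0,0,0,0,0,0,0],[0,0,0,0,0,0,0]])

```text
time_s: 3.87
position: [0.5273, -0.081, 0.1361]
tcp_rot: [[0.969, -0.249, -0.0], [-0.249, -0.969, -0.0], [0.0, 0.0, -1.0]]
force: [-0.1, -0.7, -1.4]
opening: 0.159
grasp_force: 30.0
```

Gripped: 13.8 mm opening, 30 N. I'll turn +64° in world, which is -12.8 units about tool z, to blue and rest there.

Call:
send_rows(commands=[[0,0,-0.5,0,0,0,0],[0,0,-1.4,0,0,0,0],[0,0,-2.4,0,0,0,0],[0,0,-3.4,0,0,0,0],[0,0,-4.4,0,0,0,0],[0,0,-5.4,0,0,0,0],[0,0,-6.4,0,0,0,0],[0,0,-7.4,0,0,0,0],[0,0,-8.4,0,0,0,0],[0,0,-9.4,0,0,0,0],[0,0,-10.4,0,0,0,0],[0,0,-11.4,0,0,0,0],[0,0,-12.2,0,0,0,0],[0,0,-12.8,0,0,0,0],[0,0,-12.8,0,0,0,0],[0,0,-12.8,0,0,0,0],[0,0,-12.8,0,0,0,0],[0,0,-12.8,0,0,0,0],[0,0,-12.8,0,0,0,0],[0,0,-12.8,0,0,0,0]])

```text
time_s: 5.53
position: [0.5273, -0.0809, 0.1361]
tcp_rot: [[0.648, 0.761, -0.0], [0.761, -0.648, 0.0], [0.0, -0.0, -1.0]]
force: [1.1, -0.9, -2.1]
opening: 0.158
grasp_force: 30.0
```

Run:
```python
from rig import read_state, optics
import cv2,numpy as np,pickle
s=read_state();c=optics.capture("wrist");pickle.dump((s,c),open("w2.pkl","wb"))
t=optics.capture("top");pickle.dump(t,open("t2.pkl","wb"))
print(s["position"],s["force"],s["moment"],s["qvel"].round(2))
a=cv2.resize(c["image"][0:280,120:520],None,fx=1.5,fy=1.5,interpolation=2)
cv2.imwrite("pics/w2.png",a)
```

```text
[ 0.52725222 -0.08093696  0.1361182 ] [ 1.09130965 -0.86488175 -2.05693869] [-0.10938253 -0.19376344 -0.02149425] [ 0.06  0.03  0.06 -0.01 -0.06 -0.1 ]
```

View pics/w2.png

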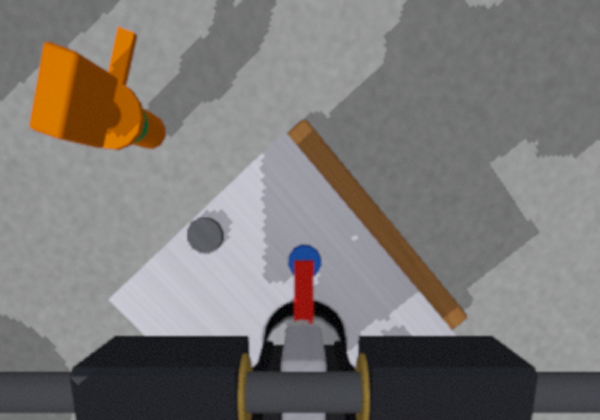

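The pointer, end at (304,262), lies over the centre of the blue stud at (304,262) in the crop, and the gauge is at rest. Next I'll turn -97° in world, which is +19.4 units, to yellow.

Call:
send_rows(commands=[[0,0,0.5,0,0,0,0],[0,0,1.5,0,0,0,0],[0,0,2.6,0,0,0,0],[0,0,3.7,0,0,0,0],[0,0,4.8,0,0,0,0],[0,0,5.9,0,0,0,0],[0,0,7.0,0,0,0,0],[0,0,8.1,0,0,0,0],[0,0,9.2,0,0,0,0],[0,0,10.3,0,0,0,0],[0,0,11.4,0,0,0,0],[0,0,12.5,0,0,0,0],[0,0,13.6,0,0,0,0],[0,0,14.7,0,0,0,0],[0,0,15.8,0,0,0,0],[0,0,16.9,0,0,0,0],[0,0,18.0,0,0,0,0],[0,0,18.9,0,0,0,0],[0,0,19.4,0,0,0,0],[0,0,19.4,0,0,0,0]])

```text
time_s: 7.3
position: [0.5268, -0.0806, 0.1361]
tcp_rot: [[0.676, -0.737, -0.001], [-0.737, -0.676, 0.001], [-0.001, 0.0, -1.0]]
force: [-0.6, -0.1, -1.5]
opening: 0.161
grasp_force: 30.0
```

Call:
send_rows(commands=[[0,0,0,0,0,0,0],[0,0,0,0,0,0,0],[0,0,0,0,0,0,0],[0,0,0,0,0,0,0],[0,0,0,0,0,0,0],[0,0,0,0,0,0,0],[0,0,0,0,0,0,0]])

```text
time_s: 7.88
position: [0.5268, -0.0807, 0.1361]
tcp_rot: [[0.677, -0.736, -0.001], [-0.736, -0.677, 0.001], [-0.001, 0.0, -1.0]]
force: [-2.5, 1.0, 0.7]
opening: 0.159
grasp_force: 30.0
```

Run:
```python
from rig import read_state, optics
import cv2,numpy as np,pickle
s=read_state();c=optics.capture("wrist")
print(s["time_s"],s["position"],s["force"],s["moment"],s["qvel"].round(2),s["grasp_force"])
a=cv2.resize(c["image"][0:280,120:520],None,fx=1.5,fy=1.5,interpolation=2)
cv2.imwrite("pics/w3.png",a)
```

```text
7.8833 [ 0.52677959 -0.0806663   0.13609731] [-2.47869149  0.99689134  0.66203316] [0.35467239 0.29974844 0.01256367] [-0.06  0.03  0.02  0.    0.04  0.01] 29.997098809399176
```

View pics/w3.png

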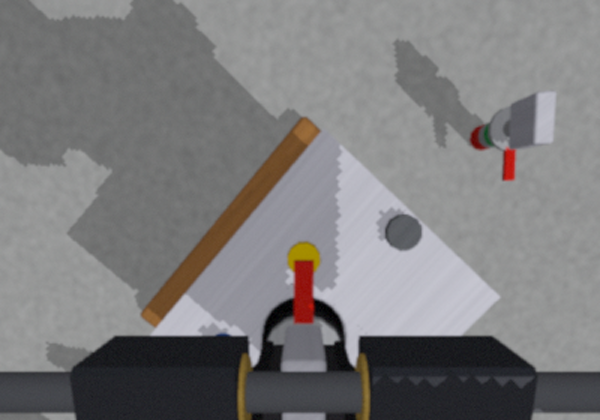

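The pointer end at (304,262) is over the yellow stud at (303,258), at rest. I'll raise 10 mm first and check the forces.

Call:
send_rows(commands=[[0,0,0,0,0,-0.04,0],[0,0,0,0,0,-0.1,0],[0,0,0,0,0,-0.16,0],[0,0,0,0,0,-0.22,0],[0,0,0,0,0,-0.28,0],[0,0,0,0,0,-0.33,0],[0,0,0,0,0,-0.33,0],[0,0,0,0,0,-0.33,0]])

```text
time_s: 8.6
position: [0.5274, -0.081, 0.1462]
tcp_rot: [[0.677, -0.736, 0.0], [-0.736, -0.677, -0.0], [0.0, -0.0, -1.0]]
force: [-0.7, -0.3, -1.6]
opening: 0.161
grasp_force: 30.0
```

Forces are small and there's no wedging. I'll raise another 18 mm, to 28 mm in total.

Call:
send_rows(commands=[[0,0,0,0,0,-0.04,0],[0,0,0,0,0,-0.1,0],[0,0,0,0,0,-0.16,0],[0,0,0,0,0,-0.22,0],[0,0,0,0,0,-0.28,0],[0,0,0,0,0,-0.34,0],[0,0,0,0,0,-0.4,0],[0,0,0,0,0,-0.46,0],[0,0,0,0,0,-0.52,0],[0,0,0,0,0,-0.57,0],[0,0,0,0,0,-0.6,0],[0,0,0,0,0,-0.6,0],[0,0,0,0,0,-0.6,0],[0,0,0,0,0,-0.6,0],[0,0,0,0,0,-0.6,0],[0,0,0,0,0,-0.6,0],[0,0,0,0,0,-0.6,0],[0,0,0,0,0,-0.6,0]])

```text
time_s: 10.1
position: [0.5272, -0.0809, 0.164]
tcp_rot: [[0.677, -0.736, -0.0], [-0.736, -0.677, 0.0], [-0.0, 0.0, -1.0]]
force: [0.1, -0.7, -1.6]
opening: 0.16
grasp_force: 30.0
```

Run:
```python
from rig import read_state, optics
import cv2,numpy as np
c=optics.capture("side");s=read_state()
print(s["time_s"],s["position"],s["force"],s["moment"],s["qvel"].round(2),s["grasp_force"])
cv2.imwrite("pics/s4.png",cv2.resize(c["image"][120:200,280:380],None,fx=7,fy=7,interpolation=2))
c=optics.capture("wrist");cv2.imwrite("pics/w4.png",c["image"])
```

```text
10.15 [ 0.52723605 -0.08092819  0.16401181] [-0.4289561  -0.01624233 -1.63299084] [ 0.12671837  0.0170963  -0.00403433] [-0.03 -0.01  0.08  0.07  0.01  0.02] 29.9962303970824
```

View pics/s4.png

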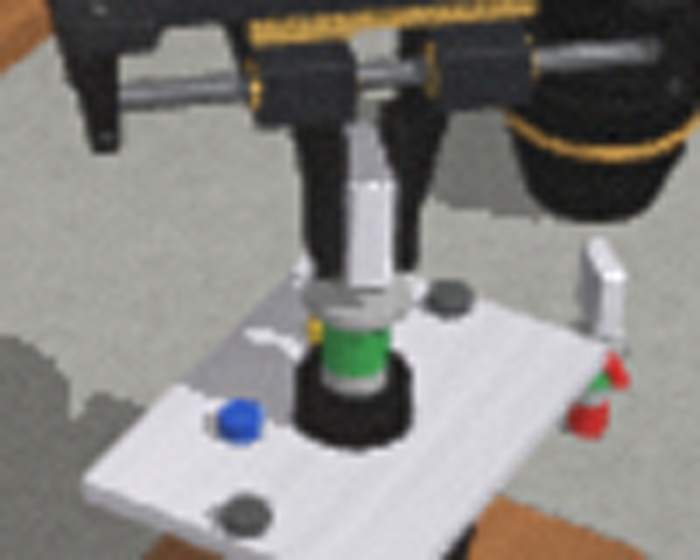

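The whole green band, rows 325–375, is out. A strip of bare steel shows below it down to about row 392, with no red. The rise is 27.9 mm, and the gauge is held steady with low force, so I'm handing it in.

```bash
python3 -c "
from rig import bot
print(bot.hand_in())"
```

```text
the job is handed in; nothing more can be done
None
```

I turned the gauge to rest over blue, then over yellow, and drew it up about 28 mm without wedging: all the green is out, no red shows, and it is held steady at 30 N. I handed the job in at about 10 s; no verdict came back.

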